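# Close the reagent bottles from cleanest to strongest

### The arm

A 6-joint arm with a two-finger parallel gripper is mounted at the origin on the work surface. World frame = base frame: x ahead of the robot, y to its left, z up, the work surface at z = 0. Lengths are in m, angles in degrees, forces in N, time in s.
With the tool pointing down it reaches from about 0.4 to 0.825 m from the base axis. Payload 7 kg.
Tool frame: the origin (TCP) lies at the very end of the fingers, on their centre line; the grasp point (between the pads) lies 19 mm behind it (r.hold_point_z is the distance from the TCP to the grasp point, in m); z points along the fingers, y is the direction in which the jaws open and shut (so a half turn about z gives the same grasp; the last joint's range is limited). The gripper opens to 88 mm and grips with 3 to 60 N. Pads are 19 mm wide; open, the fingers measure 130 mm over their backs; the gripper's body (78 mm by 193 mm) begins 47 mm behind the grasp point.
Start: joints at [-54.884, 20.546, 0.682, 0, -70.136, -16.507], TCP at [0.215, -0.64, 0.227] pointing down, gripper open.
Joint ranges: [-176.03, 176.03], [-82.01, 121.73], [-58.28, 71.71], [-173.87, 95.51], [-174.79, -0.11], [-173.66, 173.66]. Speed limits (degrees/s): [136.94, 136.94, 172.46, 180, 180, 180].

### API

Orientations are given as [roll, pitch, yaw] about the fixed x, y, z axes, in that order (R = Rz(yaw) Ry(pitch) Rx(roll)).
In Python, from plant import r gives the robot as it stands. The module is installed in compiled form; this text tells all that it offers.
- The arm moves only by the shell command python3 -m inch 'ROWS' [FORCE]. ROWS is text: rows parted by semicolons, each of 7 numbers parted by spaces: the shift along the tool's x, y, z in m, then the turn, a rotation vector about the tool's x, y, z in rad, then the opening, from 0 (shut) to 1 (fully open). In form: tx ty tz ax ay az jaw; .... A call has 1 to 20 rows; each row shifts and turns the commanded pose from where the row before left it, along the tool's axes as they then stand; what a row does not reach is not made up. A row lasts 1/12 s, in which the tool goes at most 41.7 mm and 7.16 degrees, less where a joint would pass 70% of its speed; a pose out of reach is approached as far as the arm can. A call with a gripper value outside its range is refused whole. The fingers move at their own pace and stop on an object; FORCE is the grip in N (left out, the last holds). Time passes only in rows, so rows that do not move let the fingers close. It gives the time, the measured TCP pose, the force and the opening at its end, in the units of the state.
- r.get_state(): the state, without advancing time (a new reading comes with each control period).
- r.capture(name): name is "side" or "top" or "wrist"; returns the picture (384x512x3 uint8, red, green, blue); there is no depth.
- r.camera_params(name): a dict with "vfov" (degrees; the focal length in pixels is half the picture's height over the tangent of half this angle, whatever the lens; pixels are square), "cx", "cy" (the principal point, pixels), "distortion" ([k1, k2, p1, p2, k3] as OpenCV has them; the pictures are not rectified), "R" (3x3) and "t" (3): a world point X has camera coordinates R X + t. Camera axes: x right, y down, z forward; pixel columns grow to the right and rows downward; lengths in m; the calibration is good to about 2 mm. A picture is of the moment at which its call begins: read the wrist's pose just before it. camera_params takes no time and is no camera call; for the wrist camera it gives the pose at the moment of the call.
- r.close_job(): hands the job in, once; it reports no verdict.
Trained networks look in the newest picture that a camera, given by its name, has taken for a name from the list of things; names that differ only in an ending like _2 or _b are one class to them, and where a whole thing is asked for, a point or a joint stands for the part that bears it (a point fixed in the world has none). Each returns a list of dicts, best first, with "p" (0 to 1); they miss things now and then, are a little off and sometimes report something else, mostly with a low value. They report only what shows in the picture. A call takes as long as a camera call. They do not tell look-alikes from the thing itself.
- r.recognise(target, camera): "xy" ([column, row] in pixels, amid what is visible of it).
The state is a dict: "time_s": time; "joints": joint angles; "qd": joint speeds; "joint_torque": joint torques, N m; "tcp_pos": TCP position; "eef_rot": TCP orientation; "contact_force": force on the tool from outside, world axes, zero at the start; "moment": the same for the moment, N m; "gripper_width": finger opening in m.
Only numpy, scipy, OpenCV 4.12 (cv2) and the standard library are available. Lean on these libraries where they do the work, as an engineer would, in place of code of your own. Each camera call takes 0.05 s, during which the arm holds its last target.

### The job

Three of the reagent bottles have stoppers standing proud: with a fingertip, tap or press each one gently straight down until it is fully home on the lip of its bottle, in the order white (blank), then blue (standard), then red (sample), and do not touch a later bottle before the one before it is closed, so that nothing is carried back into a cleaner one. Do not pick up, tip or shove the bottles, do not touch the green one, which is closed already, and leave everything else where it stands. Finish with the hand clear of everything.

Things in the scene. Friction and masses are not known exactly. Their poses are not given: they have to be found in the camera images.
- white_top (a point): centre of the flat top of the white stopper's push pad; it goes down with the stopper: 153 mm above the bench when the stopper stands fully proud, 141 mm when home and let go. Stopper head: round, white, 34 mm across, 10 mm high, with a white pad 29 mm across standing 11 mm above its middle; the pad is springy, giving 1 mm for each 3 N, at most 8 mm, and comes back up
- white_stopper (a joint): how far the white stopper has been pressed down into its neck, in m: 0 fully proud, 0.012 home with its head on the bottle's lip (2 mm short of that still counts). It starts 0 to 3 mm down. It slides straight down with 2 N of friction, stays where it is left and cannot be pulled out; at the end of its travel it stops hard and only the pad gives
- white_bottle: clear reagent bottle with the white stopper and a white band round its grey label, standing loose on the bench: 70 mm across, shoulder from 85 mm up, neck 36 mm across, lip 120 mm above the bench, about 400 g. Origin: centre of its underside, z up
- blue_top (a point): centre of the flat top of the blue stopper's push pad; it goes down with the stopper: 153 mm above the bench when the stopper stands fully proud, 141 mm when home and let go. Stopper head: round, blue, 34 mm across, 10 mm high, with a blue pad 29 mm across standing 11 mm above its middle; the pad is springy, giving 1 mm for each 3 N, at most 8 mm, and comes back up
- blue_stopper (a joint): how far the blue stopper has been pressed down into its neck, in m: 0 fully proud, 0.012 home with its head on the bottle's lip (2 mm short of that still counts). It starts 0 to 3 mm down. It slides straight down with 2 N of friction, stays where it is left and cannot be pulled out; at the end of its travel it stops hard and only the pad gives
- blue_bottle: clear reagent bottle with the blue stopper and a blue band round its grey label, standing loose on the bench: 70 mm across, shoulder from 85 mm up, neck 36 mm across, lip 120 mm above the bench, about 400 g. Origin: centre of its underside, z up
- red_top (a point): centre of the flat top of the red stopper's push pad; it goes down with the stopper: 153 mm above the bench when the stopper stands fully proud, 141 mm when home and let go. Stopper head: round, red, 34 mm across, 10 mm high, with a red pad 29 mm across standing 11 mm above its middle; the pad is springy, giving 1 mm for each 3 N, at most 8 mm, and comes back up
- red_stopper (a joint): how far the red stopper has been pressed down into its neck, in m: 0 fully proud, 0.012 home with its head on the bottle's lip (2 mm short of that still counts). It starts 0 to 3 mm down. It slides straight down with 2 N of friction, stays where it is left and cannot be pulled out; at the end of its travel it stops hard and only the pad gives
- red_bottle: clear reagent bottle with the red stopper and a red band round its grey label, standing loose on the bench: 70 mm across, shoulder from 85 mm up, neck 36 mm across, lip 120 mm above the bench, about 400 g. Origin: centre of its underside, z up
- green_bottle: same bottle with a green stopper that is already home (top 141 mm above the bench), green band; to be left alone. It stands among the other three. Origin: centre of its underside
- beaker: empty glass beaker, 62 mm across, 75 mm high, loose, standing among the bottles. Origin: centre of its underside
- wash: white plastic bottle with a black cap, 72 mm across, 160 mm high, loose, beyond the bottles. (Fixed equipment up to 170 mm high stands along the back and sides of the bench, at least 50 mm from the bottles.) Origin: centre of its underside
- dish: closed glass dish, 90 mm across, 14 mm high, loose, beyond the bottles. Origin: centre of its underside
- tipbox: blue box, 85 x 120 x 60 mm high, loose, beyond the bottles. Origin: centre of its underside
- marker: black marker pen with a blue cap, 130 mm long along its x, 14 mm thick, lying loose on the bench. Origin: on its underside near the middle
Things that resemble listed ones, but are neither listed nor needed, are in the scene too. Leave any turquoise look-alike of the white_bottle alone.

How it is judged (in metres and radians):
On the way, in this order (a step that is already met when the one before it is completed fails the run):
1. the white stopper is pressed home by the fingers (value of joint white_stopper above 0.01 m and contact force between the fingers and white_bottle above 0.2 N), for 0.02 s.
2. the blue stopper is pressed home by the fingers (value of joint blue_stopper above 0.01 m and contact force between the fingers and blue_bottle above 0.2 N), for 0.02 s.
3. the red stopper is pressed home by the fingers (value of joint red_stopper above 0.01 m and contact force between the fingers and red_bottle above 0.2 N), for 0.02 s.
At the end, for the whole second after the job is handed in: The white, blue and red stoppers are each within 2 mm of home, pressed in that order; their three bottles stand upright, at rest, within 20 mm of where they started, and so do the green bottle, beaker, white plastic bottle, dish, blue box and marker (value of joint each of white_stopper, blue_stopper, red_stopper above 0.01 m and distance of each of white_bottle, blue_bottle, red_bottle, green_bottle, beaker, wash, dish, tipbox, marker from where it was at the start of the episode below 0.02 m and angle between each of white_bottle, blue_bottle, red_bottle's own z axis and vertical below 0.05 rad and linear speed of each of white_bottle, blue_bottle, red_bottle below 0.02 m/s); the robot touches nothing.
It fails at once if a bottle is pressed or hit with more than 30 N (contact force between the fingers and white_bottle above 30 N or contact force between the fingers and blue_bottle above 30 N or contact force between the fingers and red_bottle above 30 N).
It fails at once if a bottle is lifted off the bench, tipped over 11 degrees or shoved over 30 mm (height (world z) of any of white_bottle, blue_bottle, red_bottle above 0.006 m or angle between any of white_bottle, blue_bottle, red_bottle's own z axis and vertical above 0.2 rad or distance of any of white_bottle, blue_bottle, red_bottle from where it was at the start of the episode above 0.03 m).
It fails at once if the blue bottle is touched before the white stopper is home, or the red before the blue ((contact force between the fingers and blue_bottle above 0.3 N and not (value of joint white_stopper above 0.01 m)) or (contact force between the fingers and red_bottle above 0.3 N and not (value of joint blue_stopper above 0.01 m))).
It fails at once if the beaker, white plastic bottle, dish, blue box, marker or green bottle is moved over 20 mm (distance of any of green_bottle, beaker, wash, dish, tipbox, marker from where it was at the start of the episode above 0.02 m).
It fails at once if the green bottle is touched (contact force between the fingers and green_bottle above 0.5 N).
It also fails if it takes over 48 s, if anything falls off the work surface, if the arm or the gripper's body presses on something with over 40 N, if the wrist force passes 120 N, or if a joint passes its speed limit or range.

## Working session

There is one attempt and no reset: what is moved stays moved. The work goes in short steps, Python scripts to look and compute and a shell command to move; the robot and the scene stay as the last step left them, time stands still between calls to the robot, and variables do not carry over. Pictures are saved under pics/ and viewed, and the job is handed in when it is done.

```bash
mkdir -p pics; cat > h.py <<'E'
import numpy as np, cv2
from plant import r
def snap(n,f):
    im=r.capture(n); cv2.imwrite('pics/'+f,im[:,:,::-1]); return im
def ray(n,px,cp=None):
    c=cp or r.camera_params(n); f=192/np.tan(np.radians(c['vfov'])/2)
    K=np.array([[f,0,c['cx']],[0,f,c['cy']],[0,0,1]])
    u=cv2.undistortPoints(np.array([[px]],float),K,np.array(c['distortion'],float))[0,0]
    R=np.array(c['R']);t=np.array(c['t']);return -R.T@t, R.T@np.array([u[0],u[1],1])
def atz(n,px,z,cp=None):
    o,d=ray(n,px,cp); return o+d*(z-o[2])/d[2]
def proj(n,X,cp=None):
    c=cp or r.camera_params(n); f=192/np.tan(np.radians(c['vfov'])/2)
    K=np.array([[f,0,c['cx']],[0,f,c['cy']],[0,0,1]])
    return cv2.projectPoints(np.array(X,float).reshape(-1,1,3),cv2.Rodrigues(np.array(c['R'],float))[0],np.array(c['t'],float),K,np.array(c['distortion'],float))[0][:,0]
E
python3 - <<'E'
from h import *
np.set_printoptions(precision=4,suppress=True)
s=r.get_state(); print(s)
for n in ['side','top','wrist']:
    snap(n,n+'0.png'); o,d=ray(n,(256,192)); print(n,o,d/np.linalg.norm(d))
for n in ['top','side']:
  for t in ['white_top','blue_top','red_top','white_bottle','green_bottle','beaker']:
    print(n,t,[(np.round(q['xy'],1),round(q['p'],2),atz(n,q['xy'],0.152)[:2].round(3)) for q in r.recognise(t,n)][:4])
print(r.get_state()['time_s'])
E
```

```text
{'time_s': 0.0, 'joints': array([-54.8816,  20.5912,   0.6337,  -0.0192, -70.1347, -16.5091]), 'qd': array([-0.0282, -0.0764,  0.1121, -0.0072,  0.03  ,  0.0085]), 'joint_torque': array([  0.0001, -58.2722,  29.3058,   6.9974,   0.0069,  -0.0002]), 'tcp_pos': array([ 0.2152, -0.6393,  0.2256]), 'eef_rot': array([ 179.9065,   -0.0089, -161.3972]), 'contact_force': array([-0.6534,  0.7324, -0.4282]), 'moment': array([ 0.0034, -0.0017, -0.0178]), 'gripper_width': 0.08741089174012198}
side [-0.1149  0.644   0.7454] [ 0.5825 -0.6012 -0.5471]
top [ 0.3356 -0.0453  1.182 ] [ 0.1921 -0.0052 -0.9814]
wrist [ 0.1546 -0.6588  0.3835] [ 0.2416  0.0834 -0.9668]
top white_top [(array([241.1, 177.3]), 0.53, array([ 0.573, -0.016])), (array([182.6, 232.5]), 0.45, array([0.444, 0.12 ])), (array([213.4, 273. ]), 0.43, array([0.351, 0.049])), (array([233.5, 224.8]), 0.41, array([0.46 , 0.002]))]
top blue_top []
top red_top [(array([367.5, 223.1]), 0.63, array([ 0.46, -0.31])), (array([292. , 123.2]), 0.3, array([ 0.707, -0.141]))]
top white_bottle [(array([216.5, 277.5]), 0.85, array([0.341, 0.041])), 
[... 519 characters left out ...]
.343, 0.038])), (array([241.7, 182.8]), 0.44, array([ 0.57 , -0.014])), (array([350.3, 156.3]), 0.25, array([ 0.454, -0.299]))]
side blue_top [(array([128.7, 241. ]), 0.5, array([0.581, 0.296]))]
side red_top [(array([347.7, 154.7]), 0.59, array([ 0.463, -0.302]))]
side white_bottle [(array([244.4, 209.1]), 0.82, array([0.488, 0.059])), (array([238.9, 266.3]), 0.8, array([0.365, 0.197])), (array([270.7, 236. ]), 0.69, array([0.382, 0.09 ])), (array([300.5, 268.7]), 0.69, array([0.277, 0.124]))]
side green_bottle [(array([281.5, 186.5]), 0.82, array([ 0.489, -0.066])), (array([151.6, 219.7]), 0.39, array([0.606, 0.221]))]
side beaker [(array([195.9, 247.6]), 0.76, array([0.466, 0.217]))]
0.75
```

```bash
python3 - <<'E'
import cv2
a=cv2.imread('pics/top0.png');b=cv2.imread('pics/side0.png')
cv2.imwrite('pics/topz.png',cv2.resize(a[60:330,110:410],None,fx=2.6,fy=2.2)[:600,:800] if 0 else cv2.resize(a[70:310,110:400],(725,600)))
cv2.imwrite('pics/sidez.png',cv2.resize(b[90:330,90:400],(775,600)))
E
```

```text
(no output)
```

View pics/top0.png

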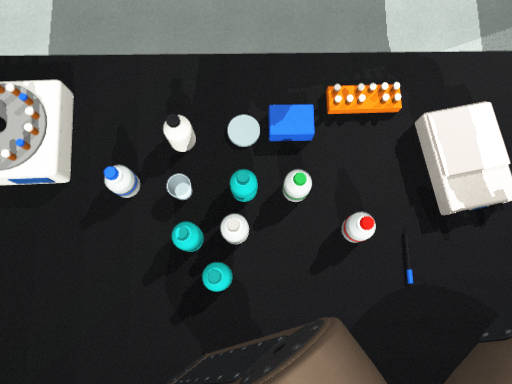

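View pics/topz.png

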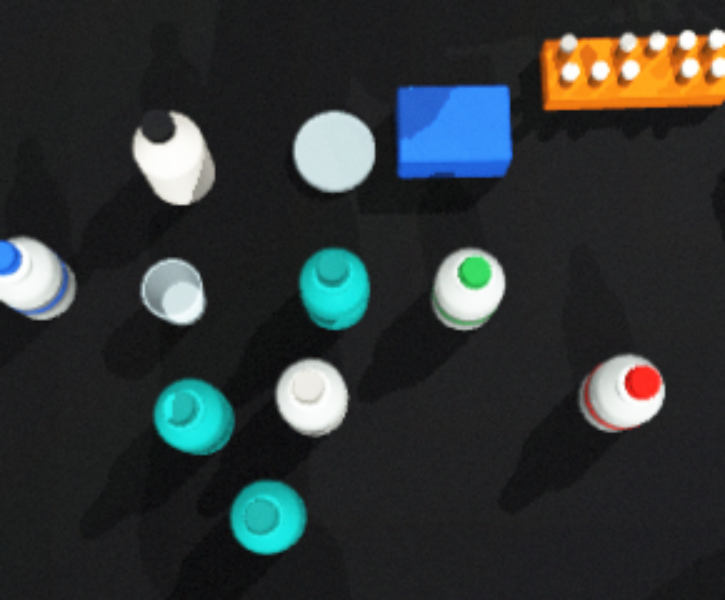

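View pics/sidez.png

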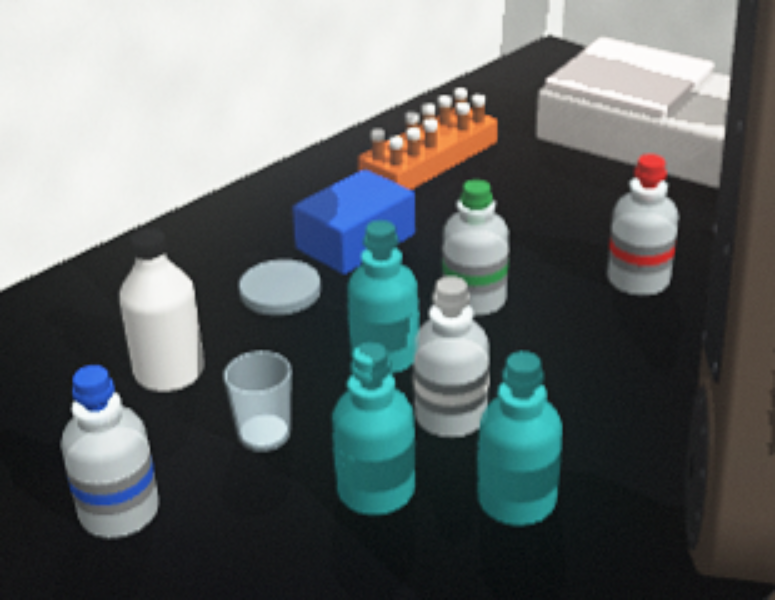

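View pics/wrist0.png

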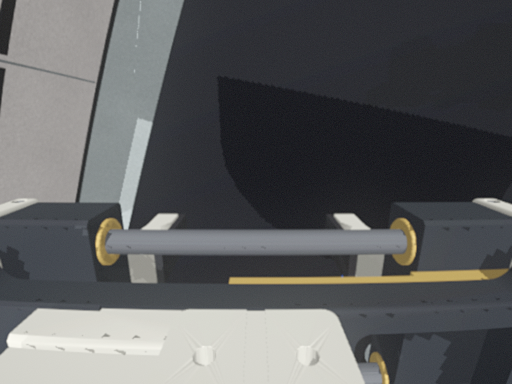

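The top view shows the white-stoppered bottle at (234,228), with grey glass and a white band. Its three look-alikes at (187,236), (217,276) and (243,184) are wholly turquoise, so they're excluded. Blue is at (110,173), red at (367,223) and green, to be left alone, at (300,179). The side crop confirms the bands. Next I'll measure the stopper positions in both cameras.

```bash
python3 - <<'E'
from h import *
np.set_printoptions(precision=4,suppress=True)
T=cv2.cvtColor(cv2.imread('pics/top0.png'),cv2.COLOR_BGR2HSV);S=cv2.cvtColor(cv2.imread('pics/side0.png'),cv2.COLOR_BGR2HSV)
def cen(h,lo,hi,box,sat=150,val=100):
    x0,x1,y0,y1=box; q=h[y0:y1,x0:x1].astype(int)
    m=(((q[...,0]>=lo)&(q[...,0]<=hi))|((lo<5)&(q[...,0]>172)))&(q[...,1]>sat)&(q[...,2]>val)
    n,l,st,c=cv2.connectedComponentsWithStats(m.astype(np.uint8))
    for k in range(1,n):
        if st[k,4]>20: print('   ',c[k]+[x0,y0],st[k]+[x0,y0,0,0,0])
for nm,h in(('top',T),('side',S)):
    for c,lo,hi,bt,bs in(('blue',105,125,(95,145,155,205),(105,160,225,310)),('red',0,8,(335,385,205,250),(320,370,145,215))):
        print(nm,c); cen(h,lo,hi,bt if nm=='top' else bs)
def tri(a,b):
    o1,d1=ray('top',a);o2,d2=ray('side',b)
    A=np.stack([d1,-d2],1);s=np.linalg.lstsq(A,o2-o1,rcond=None)[0]
    p,q=o1+s[0]*d1,o2+s[1]*d2; return (p+q)/2,np.linalg.norm(p-q)
print(tri((233.5,224.8),(270.7,207)))
a=cv2.imread('pics/top0.png')[205:250,210:260]; b=cv2.imread('pics/side0.png')[190:240,245:295]
g=lambda x:cv2.resize(x,(400,400),interpolation=cv2.INTER_NEAREST)
cv2.imwrite('pics/wz.png',np.hstack([g(a),g(b)]))
E
```

```text
top blue
    [110.3602 172.4224] [103 166  15  14 161]
    [131.75 188.25] [124 179  13  16  28]
top red
    [366.5238 222.7143] [360 217  14  13 147]
side blue
    [126.6513 244.3025] [119 236  17  18 238]
    [135.4462 286.9308] [118 276  33  16 130]
side red
    [349.8651 157.7857] [344 152  13  13 126]
    [346.3293 192.378 ] [334 187  26   9  82]
(array([0.4612, 0.0028, 0.1417]), np.float64(0.0004938656374884715))
```

View pics/wz.png

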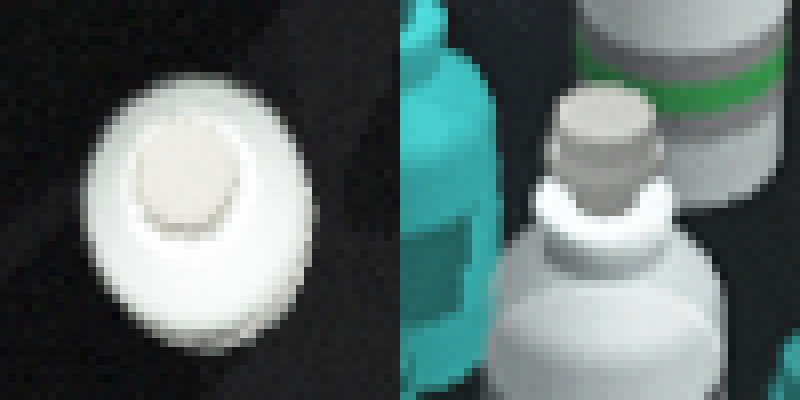

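```bash
python3 - <<'E'
from h import *
np.set_printoptions(precision=4,suppress=True)
def tri(a,b):
    o1,d1=ray('top',a);o2,d2=ray('side',b)
    A=np.stack([d1,-d2],1);s=np.linalg.lstsq(A,o2-o1,rcond=None)[0]
    p,q=o1+s[0]*d1,o2+s[1]*d2; return (p+q)/2,np.linalg.norm(p-q)
P={}
for n,a,b in(('w',(233.4,224.3),(270.6,203.8)),('b',(110,172.1),(126.7,240.5)),('r',(367,222.4),(350,155.3))):
    print(n,tri(a,b),atz('top',a,.1515),atz('side',b,.1515)); P[n]=(atz('top',a,.1515)[:2]+atz('side',b,.1515)[:2])/2
s=r.get_state();p=s['tcp_pos']
from scipy.spatial.transform import Rotation as Ro
R=Ro.from_euler('xyz',s['eef_rot'],degrees=True).as_matrix();print(p,R)
q=p
for n in 'wbr':
    t=np.r_[P[n],.19]; print(n,t, R.T@(t-q),np.hypot(*P[n])); q=t
E
```

```text
w (array([0.4614, 0.0027, 0.1503]), np.float64(0.00020213516981398835)) [0.4614 0.0027 0.1515] [0.4602 0.004  0.1515]
b (array([0.5898, 0.2958, 0.1486]), np.float64(0.00180188836947479)) [0.5898 0.2955 0.1515] [0.5854 0.2971 0.1515]
r (array([ 0.4619, -0.31  ,  0.1475]), np.float64(0.0009781024001922157)) [ 0.4619 -0.3087  0.1515] [ 0.4577 -0.3038  0.1515]
[ 0.2154 -0.6397  0.2266] [[-0.9477 -0.3191 -0.    ]
 [-0.3191  0.9477 -0.    ]
 [ 0.     -0.     -1.    ]]
w [0.4608 0.0034 0.19  ] [-0.4378  0.5311  0.0366] 0.460787746151662
b [0.5876 0.2963 0.19  ] [-0.2137  0.2371 -0.    ] 0.6580971400987917
r [ 0.4598 -0.3063  0.19  ] [ 0.3135 -0.5303  0.    ] 0.5524317302212224
```

```bash
python3 -m inch '-0.01 0.012 0 0 0 0 0; -0.022 0.027 0 0 0 0 0; -0.022 0.027 0 0 0 0 0; -0.022 0.027 0 0 0 0 0; -0.022 0.027 0 0 0 0 0; -0.022 0.027 0 0 0 0 0; -0.022 0.027 0 0 0 0 0; -0.022 0.027 0 0 0 0 0; -0.022 0.027 0 0 0 0 0; -0.022 0.027 0 0 0 0 0; -0.022 0.027 0 0 0 0 0; -0.022 0.027 0 0 0 0 0; -0.022 0.027 0 0 0 0 0; -0.022 0.027 0 0 0 0 0; -0.022 0.027 0 0 0 0 0; -0.022 0.027 0 0 0 0 0; -0.022 0.027 0 0 0 0 0; -0.022 0.027 0 0 0 0 0; -0.022 0.027 0 0 0 0 0; -0.022 0.027 0 0 0 0 0' 10
python3 - <<'E'
from h import *
np.set_printoptions(precision=4,suppress=True)
from scipy.spatial.transform import Rotation as Ro
s=r.get_state();R=Ro.from_euler('xyz',s['eef_rot'],degrees=True).as_matrix()
print(s['joints'],s['tcp_pos'],s['contact_force'],s['gripper_width'],R.T@(np.array([.461,.003,.17])-s['tcp_pos']))
E
```

```text
time_s: 2.42
tcp_pos: [0.4538, -0.0037, 0.2271]
eef_rot: [180.0, 0.1, -161.4]
contact_force: [0.9, -1.7, 0.4]
gripper_width: 0.0008
[ 24.5388  -0.9287 -25.8318   0.0032 -65.0238 -95.9048] [ 0.4538 -0.0037  0.2271] [ 0.8617 -1.6901  0.3696] 0.0007810751441949145 [-0.0089  0.004   0.0571]
```

```bash
python3 -m inch '0 0 0 0 0 0 0; -0.004 0.002 0.01 0 0 0 0; -0.004 0.001 0.02 0 0 0 0; 0 0 0.02 0 0 0 0; 0 0 0 0 0 0 0; 0 0 0 0 0 0 0'
python3 - <<'E'
from h import *
np.set_printoptions(precision=4,suppress=True)
from scipy.spatial.transform import Rotation as Ro
s=r.get_state();R=Ro.from_euler('xyz',s['eef_rot'],degrees=True).as_matrix()
print(s['contact_force'],R.T@(np.array([.461,.003,.17])-s['tcp_pos']))
a=snap('top','t1.png');b=snap('side','s1.png');w=snap('wrist','w1.png')
g=lambda x:cv2.resize(x[:,:,::-1],(400,400),interpolation=cv2.INTER_CUBIC)
cv2.imwrite('pics/p1.png',np.hstack([g(a[170:270,190:290]),g(b[150:250,220:320])]))
E
```

```text
time_s: 2.92
tcp_pos: [0.4592, -0.0011, 0.1757]
eef_rot: [-180.0, -0.2, -161.4]
contact_force: [0.1, 0.7, 1.5]
gripper_width: 0.0001
[0.0912 0.6981 1.5486] [-0.003   0.0033  0.0057]
```

View pics/p1.png

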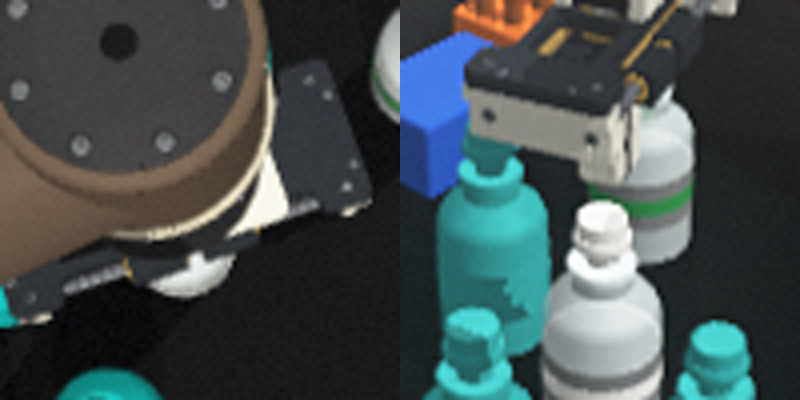

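View pics/w1.png

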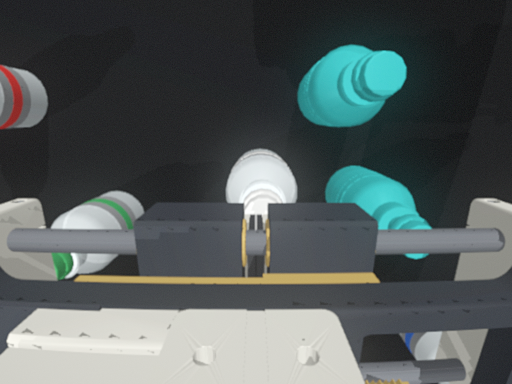

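```bash
python3 -m inch '-0.003 0.003 0.006 0 0 0 0; 0 0 0.005 0 0 0 0; 0 0 0.004 0 0 0 0; 0 0 0 0 0 0 0; 0 0 0 0 0 0 0'
python3 - <<'E'
from h import *
for k in range(3):
    s=r.get_state(); print(s['tcp_pos'].round(4),s['contact_force'].round(2)); r.capture('side')
E
```

```text
time_s: 3.48
tcp_pos: [0.4618, 0.0036, 0.1613]
eef_rot: [-180.0, -0.0, -161.4]
contact_force: [-0.5, -0.7, 0.2]
gripper_width: 0.0006
[0.4618 0.0036 0.1613] [-0.53 -0.66  0.18]
[0.4619 0.0036 0.1615] [ 0.16 -0.17 -0.71]
[0.4621 0.0036 0.1617] [ 0.29  0.56 -0.1 ]
```

```bash
python3 -m inch '0 0 0.004 0 0 0 0; 0 0 0.003 0 0 0 0; 0 0 0.002 0 0 0 0; 0 0 0.002 0 0 0 0; 0 0 0.002 0 0 0 0; 0 0 0.002 0 0 0 0; 0 0 0.002 0 0 0 0; 0 0 0.002 0 0 0 0; 0 0 0 0 0 0 0; 0 0 0 0 0 0 0'
```

```text
time_s: 4.47
tcp_pos: [0.4619, 0.0036, 0.1424]
eef_rot: [-180.0, -0.0, -161.4]
contact_force: [0.2, -0.9, 0.3]
gripper_width: 0.0005
```

```bash
python3 -m inch '0 0 0.002 0 0 0 0; 0 0 0.001 0 0 0 0; 0 0 0.001 0 0 0 0; 0 0 0 0 0 0 0; 0 0 0 0 0 0 0'
```

```text
time_s: 4.88
tcp_pos: [0.4623, 0.0037, 0.1391]
eef_rot: [-180.0, 0.0, -161.4]
contact_force: [-2.5, -0.1, 5.5]
gripper_width: 0.0006
```

Force is 5.5 N at 1.9 mm below the released top, which matches the 3 N/mm pad with the stopper at its end stop. I'll press 1 mm more as margin, then lift and look.

```bash
python3 -m inch '0 0 0.001 0 0 0 0; 0 0 0 0 0 0 0; 0 0 0 0 0 0 0; 0 0 -0.002 0 0 0 0; 0 0 -0.004 0 0 0 0; 0 0 -0.01 0 0 0 0; 0 0 -0.02 0 0 0 0; 0 0 -0.03 0 0 0 0; -0.015 0.017 -0.02 0 0 0 0; -0.023 0.026 0 0 0 0 0; -0.024 0.026 0 0 0 0 0; -0.024 0.026 0 0 0 0 0; -0.024 0.026 0 0 0 0 0; -0.024 0.026 0 0 0 0 0; -0.024 0.026 0 0 0 0 0; -0.024 0.026 0 0 0 0 0; -0.015 0.016 0 0 0 0 0; -0.012 0.012 0 0 0 0 0; 0 0 0 0 0 0 0; 0 0 0 0 0 0 0'
python3 - <<'E'
from h import *
np.set_printoptions(precision=4,suppress=True)
from scipy.spatial.transform import Rotation as Ro
s=r.get_state();R=Ro.from_euler('xyz',s['eef_rot'],degrees=True).as_matrix()
print(s['contact_force'],R.T@(np.array([.588,.296,.17])-s['tcp_pos']))
a=snap('top','t2.png');b=snap('side','s2.png');w=snap('wrist','w2.png')
g=lambda x:cv2.resize(x[:,:,::-1],(400,400),interpolation=cv2.INTER_CUBIC)
cv2.imwrite('pics/p2.png',np.hstack([g(a[170:270,190:290]),g(b[150:250,220:320])]))
E
```

```text
time_s: 6.55
tcp_pos: [0.5875, 0.2861, 0.2225]
eef_rot: [-180.0, -0.1, -161.3]
contact_force: [0.6, -0.9, -0.7]
gripper_width: 0.0002
[ 0.5975 -0.8651 -0.7478] [-0.0037  0.0092  0.0525]
```

View pics/p2.png

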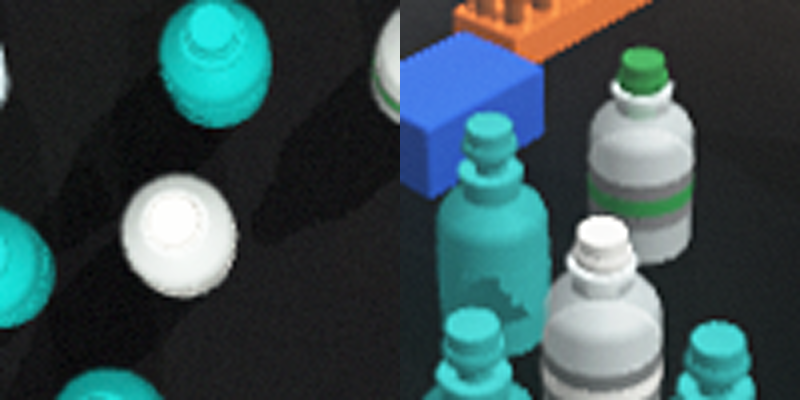

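View pics/s2.png

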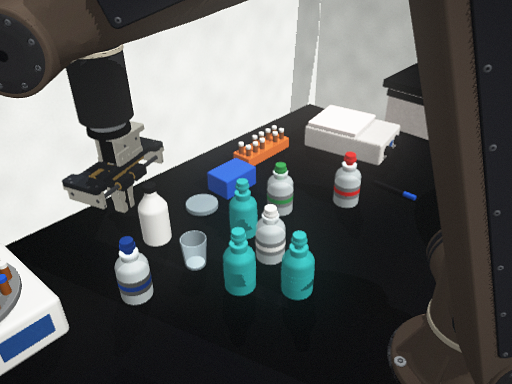

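The side view shows the white stopper at (270,210) sitting on its lip like the green one, and the bottle hasn't moved. Next is blue.

```bash
python3 -m inch '-0.003 0.006 0.01 0 0 0 0; -0.001 0.003 0.02 0 0 0 0; 0 0 0.02 0 0 0 0; 0 0 0.008 0 0 0 0; 0 0 0.004 0 0 0 0; 0 0 0 0 0 0 0; 0 0 0 0 0 0 0'
python3 - <<'E'
from h import *
b=snap('side','s3.png');w=snap('wrist','w3.png');s=r.get_state();print(s['tcp_pos'].round(4),s['contact_force'].round(2))
g=lambda x:cv2.resize(x[:,:,::-1],(400,400),interpolation=cv2.INTER_CUBIC)
cv2.imwrite('pics/p3.png',np.hstack([g(w[100:300,160:360]),g(b[190:290,70:170])]))
E
```

```text
time_s: 7.28
tcp_pos: [0.589, 0.2954, 0.1623]
eef_rot: [180.0, 0.1, -161.4]
contact_force: [-0.0, 0.0, 0.3]
gripper_width: 0.0006
[0.5891 0.2956 0.1629] [ 0.44  0.31 -0.51]
```

View pics/p3.png

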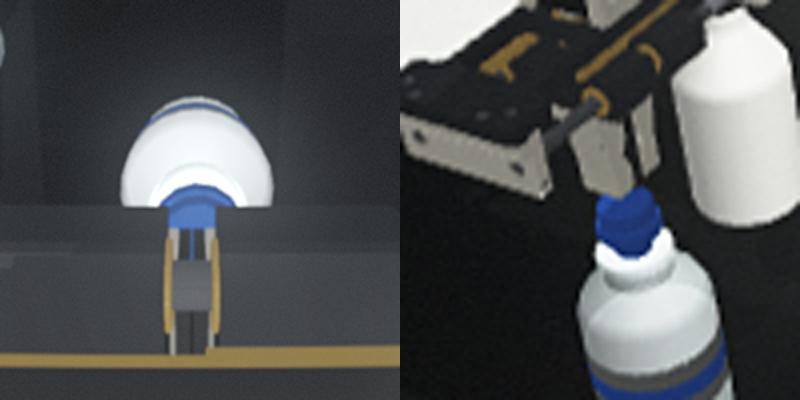

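```bash
python3 -m inch '0 0 0.004 0 0 0 0; 0 0 0.004 0 0 0 0; 0 0 0.002 0 0 0 0; 0 0 0.002 0 0 0 0; 0 0 0.002 0 0 0 0; 0 0 0.002 0 0 0 0; 0 0 0.002 0 0 0 0; 0 0 0.002 0 0 0 0; 0 0 0.001 0 0 0 0; 0 0 0.001 0 0 0 0; 0 0 0 0 0 0 0; 0 0 0 0 0 0 0'
```

```text
time_s: 8.38
tcp_pos: [0.5887, 0.2953, 0.14]
eef_rot: [180.0, 0.0, -161.4]
contact_force: [-1.2, -0.5, 5.4]
gripper_width: 0.0004
```

```bash
python3 -m inch '0 0 0.001 0 0 0 0; 0 0 0.001 0 0 0 0; 0 0 0 0 0 0 0; 0 0 0 0 0 0 0'
```

```text
time_s: 8.72
tcp_pos: [0.589, 0.2954, 0.1386]
eef_rot: [180.0, 0.1, -161.4]
contact_force: [-2.7, -0.9, 7.9]
gripper_width: 0.0
```

At 2.4 mm of pad compression the force is 7.9 N, so blue is home. I'll lift well clear and cross over to red.

```bash
python3 -m inch '0 0 -0.002 0 0 0 0; 0 0 -0.006 0 0 0 0; 0 0 -0.02 0 0 0 0; 0 0 -0.035 0 0 0 0; 0.01 -0.017 -0.03 0 0 0 0; 0.02 -0.034 0 0 0 0 0; 0.02 -0.034 0 0 0 0 0; 0.02 -0.034 0 0 0 0 0; 0.02 -0.034 0 0 0 0 0; 0.02 -0.034 0 0 0 0 0; 0.02 -0.034 0 0 0 0 0; 0.02 -0.034 0 0 0 0 0; 0.02 -0.034 0 0 0 0 0; 0.02 -0.034 0 0 0 0 0; 0.02 -0.034 0 0 0 0 0; 0.02 -0.034 0 0 0 0 0; 0.02 -0.034 0 0 0 0 0; 0.02 -0.034 0 0 0 0 0; 0.02 -0.034 0 0 0 0 0; 0 0 0 0 0 0 0'
python3 - <<'E'
from h import *
np.set_printoptions(precision=4,suppress=True)
from scipy.spatial.transform import Rotation as Ro
s=r.get_state();R=Ro.from_euler('xyz',s['eef_rot'],degrees=True).as_matrix()
print(R.T@(np.array([.461,-.307,.17])-s['tcp_pos']))
snap('side','s4.png');a=snap('top','t4.png')
E
```

```text
time_s: 10.38
tcp_pos: [0.4693, -0.2695, 0.2303]
eef_rot: [-180.0, -0.1, -161.6]
contact_force: [1.1, 0.8, 0.6]
gripper_width: 0.0007
[ 0.0196 -0.0329  0.0603]
```

View pics/s4.png

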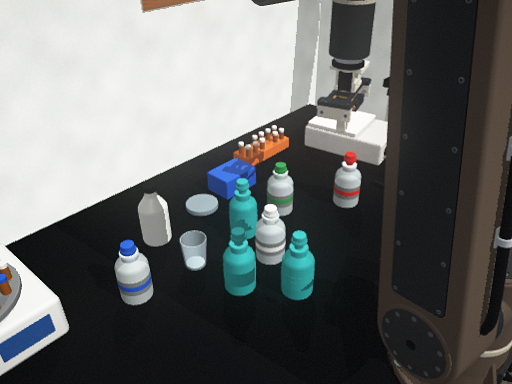

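View pics/t4.png

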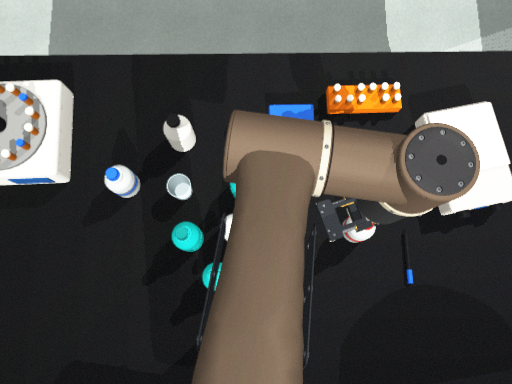

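The side view shows blue at (128,248) closed and everything where it stood. Next is red, at (349,158).

```bash
python3 -m inch '0.01 -0.016 0 0 0 0 0; 0.008 -0.014 0.01 0 0 0 0; 0 0 0.025 0 0 0 0; 0 0 0.022 0 0 0 0; 0 0 0 0 0 0 0; 0 0 0 0 0 0 0; 0 0 0 0 0 0 0'
python3 - <<'E'
from h import *
np.set_printoptions(precision=4,suppress=True)
from scipy.spatial.transform import Rotation as Ro
s=r.get_state();R=Ro.from_euler('xyz',s['eef_rot'],degrees=True).as_matrix()
print(s['joints'],R.T@(np.array([.461,-.307,.161])-s['tcp_pos']))
b=snap('side','s5.png');w=snap('wrist','w5.png')
g=lambda x:cv2.resize(x[:,:,::-1],(400,400),interpolation=cv2.INTER_CUBIC)
cv2.imwrite('pics/p5.png',np.hstack([g(w[100:300,160:360]),g(b[110:210,300:400])]))
E
```

```text
time_s: 11.07
tcp_pos: [0.4646, -0.2983, 0.1748]
eef_rot: [-179.9, 0.0, -161.3]
contact_force: [0.4, -0.0, 0.3]
gripper_width: 0.0004
[-12.3505  11.3136 -19.2776   0.0369 -59.3389 -58.9679] [ 0.0062 -0.0071  0.0138]
```

View pics/p5.png

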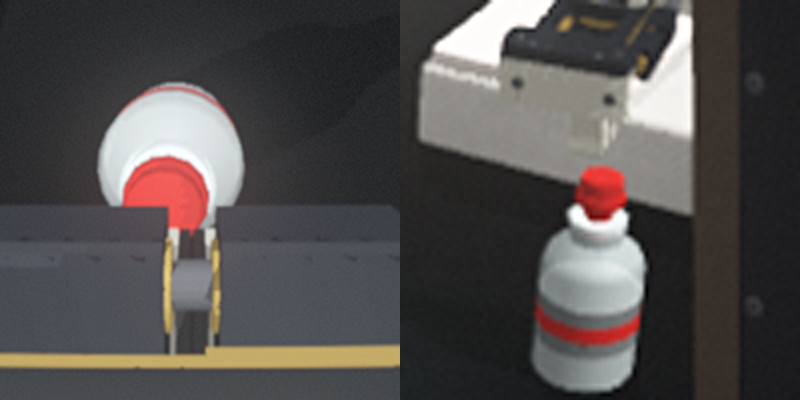

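Red is seen off-centre by a few mm, which agrees with the computed correction of (0.006, -0.007). I'll apply it before descending.

```bash
python3 -m inch '0.003 -0.004 0 0 0 0 0; 0.003 -0.003 0.005 0 0 0 0; 0 0 0.007 0 0 0 0; 0 0 0 0 0 0 0; 0 0 0 0 0 0 0'
python3 - <<'E'
from h import *
np.set_printoptions(precision=4,suppress=True)
b=snap('side','s6.png');w=snap('wrist','w6.png')
g=lambda x:cv2.resize(x[:,:,::-1],(400,400),interpolation=cv2.INTER_CUBIC)
cv2.imwrite('pics/p6.png',np.hstack([g(w[100:300,160:360]),g(b[110:210,300:400])]))
E
```

```text
time_s: 11.58
tcp_pos: [0.4595, -0.3073, 0.1609]
eef_rot: [180.0, -0.1, -161.4]
contact_force: [1.1, -0.5, 0.3]
gripper_width: 0.0006
```

View pics/p6.png

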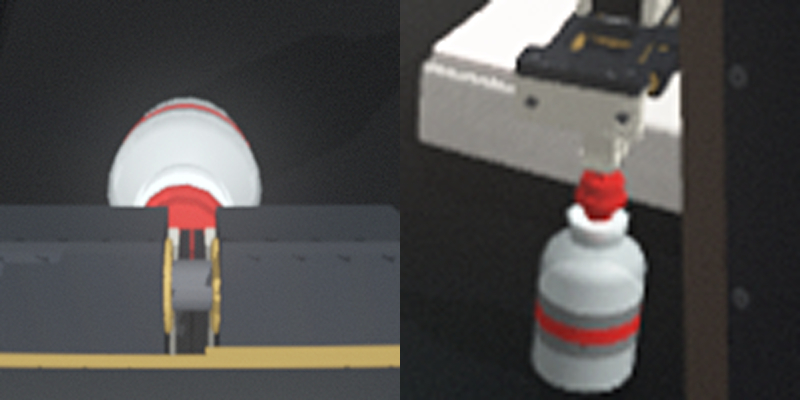

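```bash
python3 -m inch '-0.001 -0.003 0 0 0 0 0; 0 0 0.004 0 0 0 0; 0 0 0.003 0 0 0 0; 0 0 0.002 0 0 0 0; 0 0 0.002 0 0 0 0; 0 0 0.002 0 0 0 0; 0 0 0.002 0 0 0 0; 0 0 0.002 0 0 0 0; 0 0 0.002 0 0 0 0; 0 0 0.001 0 0 0 0; 0 0 0.001 0 0 0 0; 0 0 0 0 0 0 0; 0 0 0 0 0 0 0'
```

```text
time_s: 12.77
tcp_pos: [0.462, -0.3098, 0.1406]
eef_rot: [-180.0, -0.0, -161.4]
contact_force: [-1.3, 0.4, 2.0]
gripper_width: 0.0005
```

```bash
python3 -m inch '0 0 0.001 0 0 0 0; 0 0 0.001 0 0 0 0; 0 0 0.001 0 0 0 0; 0 0 0 0 0 0 0; 0 0 0 0 0 0 0'
```

```text
time_s: 13.18
tcp_pos: [0.4624, -0.31, 0.1385]
eef_rot: [-179.9, 0.0, -161.4]
contact_force: [-2.6, 1.3, 9.0]
gripper_width: 0.0009
```

```bash
python3 -m inch '0 0 -0.002 0 0 0 0; 0 0 -0.006 0 0 0 0; 0 0 -0.02 0 0 0 0; 0 0 -0.035 0 0 0 0; 0.01 -0.01 -0.035 0 0 0 0; 0.025 -0.018 0 0 0 0 0; 0.025 -0.018 0 0 0 0 0; 0.025 -0.018 0 0 0 0 0; 0.025 -0.018 0 0 0 0 0; 0.025 -0.018 0 0 0 0 0; 0.025 -0.018 0 0 0 0 0; 0.025 -0.018 0 0 0 0 0; 0.025 -0.018 0 0 0 0 0; 0.025 -0.018 0 0 0 0 0; 0.025 -0.018 0 0 0 0 0; 0.02 -0.015 0 0 0 0 0; 0.01 -0.01 0 0 0 0 0; 0 0 0 0 0 0 0; 0 0 0 0 0 0 0; 0 0 0 0 0 0 0'
python3 - <<'E'
from h import *
b=snap('side','s7.png');a=snap('top','t7.png')
cv2.imwrite('pics/side7z.png',cv2.resize(b[90:330,90:400,::-1],(775,600)))
A=cv2.imread('pics/top0.png');print(cv2.absdiff(A,a[:,:,::-1].copy())[:300,:].max(2).__gt__(60).sum())
d=(cv2.absdiff(A,a[:,:,::-1].copy()).max(2)>60).astype('uint8')*255;cv2.imwrite('pics/d7.png',cv2.resize(np.hstack([a[:,:,::-1],cv2.merge([d,d,d])]),(800,300)))
E
```

```text
time_s: 14.85
tcp_pos: [0.2562, -0.6056, 0.2354]
eef_rot: [180.0, 0.0, -161.4]
contact_force: [0.2, -0.2, 0.3]
gripper_width: 0.0006
489
```

View pics/side7z.png

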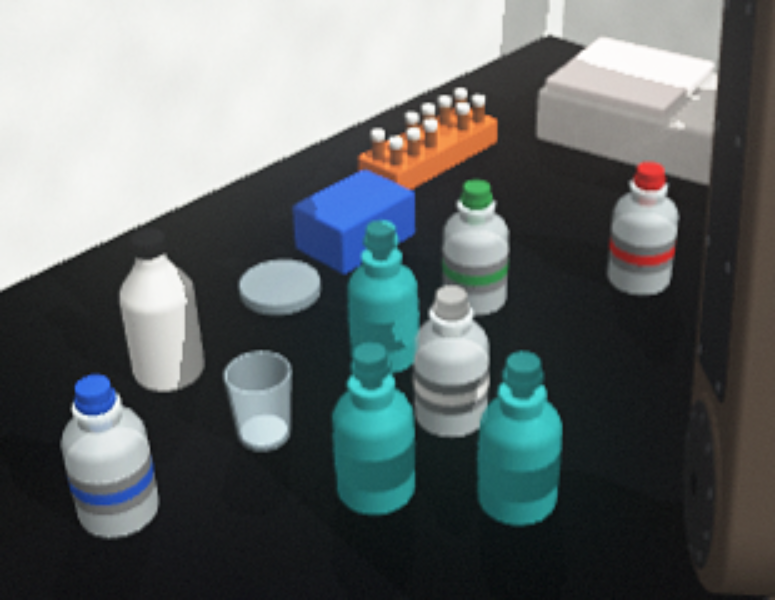

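View pics/d7.png

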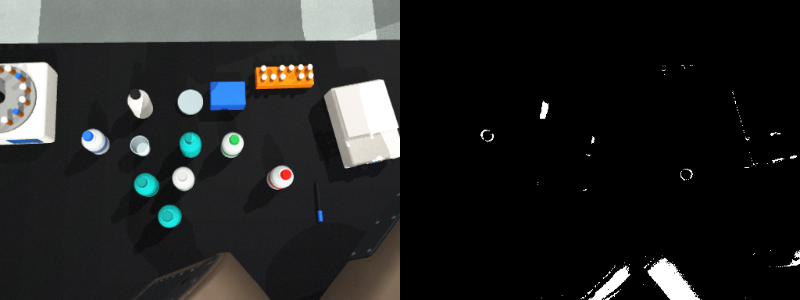

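All three stoppers now sit on their lips like the green one. The difference image shows only the changed stoppers and shadows, and the hand is clear.

```bash
python3 -c "
from plant import r
print(r.get_state()['qd'].round(2)); print(r.close_job())"
```

```text
[ 0.14 -0.08 -0.03  0.03  0.1   0.04]
the job is handed in; nothing more can be done
None
```

I pressed the white, then the blue, then the red stopper home with the closed fingertips, and handed the job in after about 15 s of the 48 s allowed. No verdict was reported.

- **Force:** I last read 5.5 N on white, then pressed about 1 mm more without taking a reading. The last readings were 7.9 N on blue and 9.0 N on red. Each reading fits the pad's 3 N/mm with the stopper at its end stop, and all are well under 30 N.
- **Final pictures:** all three stoppers sit on their lips like the green one. The top view compared with the start shows only the stoppers, shadows and the arm changed. The green bottle, the turquoise look-alikes and the other items haven't visibly moved. The hand is clear, with the wrist force near zero.
- **Disagreement:** the top and side cameras differed by up to about 6 mm on the red stopper and 5 mm on the blue. The wrist view showed the fingers a few mm off on red, so I shifted them about 3 mm before pressing.

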